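# Put the beaker, check weight and slide rack back on their own instruments

### The job

After the bench was wiped, three things were put back on the wrong instruments: stand the beaker in the middle of the magnetic stirrer's round plate, the steel check weight in the middle of the balance pan and the slide rack in the middle of the slide warmer. The empty steel tray is free for parking while you swap them. Keep all three upright, set each one down gently without letting it drop, and leave the bottle, the petri dish and the slide box where they are.

Things in the scene. Friction and masses are not known exactly. Their poses are not given: they have to be found in the camera images.
- beaker_center (a point): Glass beaker, round, empty but for a white stir bar lying fixed on its bottom. 50 mm outside diameter (straight sides, small spout 6 mm out at the rim), 62 mm high, wall 3 mm, about 0.1 kg. The point is its centre, 31 mm above its underside; z up. At the start it stands on the balance.
- weight_center (a point): Stainless steel 500 g check weight: solid upright cylinder 38 mm in diameter and 50 mm high, topped by a narrow neck and a 25 mm knob, 70 mm high in all. The point is on its axis, 35 mm above its underside; z up. At the start it stands on the slide warmer.
- rack_center (a point): Stainless steel microscope slide rack holding eight slides on edge: 50 mm (its x) by 84 mm (its y), 40 mm high, about 0.2 kg. Its two flat 84 x 40 mm plates face along x, so it is picked by these plates, 50 mm apart over the outsides. The point is its centre, 20 mm above its underside; z up. The slides are fixed in it. At the start it stands on the stirrer.
- stirrer: Magnetic stirrer, fixed to the bench: low white housing 125 mm wide with a round aluminium plate 120 mm in diameter; a black knob and a dark display on the lower front part. Origin at bench height straight under the centre of the plate; the plate's top is 58 mm above the origin. x points away from the control panel, which is on the -x side; z up.
- balance: Compact laboratory balance, fixed to the bench: low grey housing 125 mm wide with a square bright steel pan 112 x 112 mm; greenish display and four white keys in front. Origin at bench height straight under the centre of the pan; the pan's top is 46 mm above the origin. x points away from the display, which is on the -x side; z up.
- warmer: Slide warmer, fixed to the bench: aluminium housing 125 mm wide with a dark rectangular heating plate 120 mm (x) by 116 mm (y); red display and two white keys in front. Origin at bench height straight under the centre of the plate; the plate's top is 52 mm above the origin. x points away from the display, which is on the -x side; z up. Cold enough to touch.
- tray: Empty shallow stainless steel tray, fixed to the bench, 170 mm (x) by 125 mm (y); flat floor 3 mm above the origin, rim 12 mm high and 3 mm thick. Origin at bench height under its centre; z up. Free for parking.
- bottle: Bystander: brown glass reagent bottle with black cap, 56 mm in diameter, 115 mm high, near the far right corner of the work. Origin at the centre of its underside.
- petri: Bystander: closed clear petri dish, 90 mm in diameter, 16 mm high, near the far left corner of the work. Origin at the centre of its underside.
- slidebox: Bystander: flat white and grey slide box, 92 x 102 mm, 35 mm high, beyond the instruments. Origin at the centre of its underside.
There are look-alikes about, which are no part of the job. Leave any green look-alike of the warmer alone.

How it is judged (in metres and radians):
At the end, for the whole second after the job is handed in: The beaker stands on the stirrer plate, the check weight on the balance pan and the slide rack on the slide warmer, each with its centre within 15 mm (horizontally) of the middle of its plate or pan, upright, resting on it (height within 6 mm) and still (horizontal distance between beaker_center and stirrer below 0.015 m and z of beaker_center in the frame of stirrer between 0.083 and 0.095 m and angle between each of beaker_center, weight_center, rack_center's own z axis and vertical below 0.1 rad and linear speed of each of beaker, weight, rack below 0.01 m/s and angular speed of each of beaker, weight, rack below 0.1 rad/s and horizontal distance between weight_center and balance below 0.015 m and z of weight_center in the frame of balance between 0.075 and 0.087 m and horizontal distance between rack_center and warmer below 0.015 m and z of rack_center in the frame of warmer between 0.066 and 0.078 m); the robot touches nothing.
It fails at once if one of the three things is tipped by more than 35 degrees (angle between any of beaker_center, weight_center, rack_center's own z axis and vertical above 0.61 rad).
It fails at once if the bottle, petri dish or slide box is pushed more than 30 mm from its place, or the bottle knocked over (distance of any of bottle, petri, slidebox from where it was at the start of the episode above 0.03 m or angle between bottle's own z axis and vertical above 0.4 rad).
It fails at once if one of the three things is dropped: it moves faster than 0.5 m/s while the fingers do not touch it (a fall of about 13 mm) ((linear speed of beaker above 0.5 m/s and contact force between the fingers and beaker below 0.1 N) or (linear speed of weight above 0.5 m/s and contact force between the fingers and weight below 0.1 N) or (linear speed of rack above 0.5 m/s and contact force between the fingers and rack below 0.1 N)).
It also fails if it takes over 112 s, if anything falls off the work surface, if the arm or the gripper's body presses on something with over 40 N, if the wrist force passes 120 N, or if a joint passes its speed limit or range.

### The arm

A 6-joint arm with a two-finger parallel gripper is mounted at the origin on the work surface. World frame = base frame: x ahead of the robot, y to its left, z up, the work surface at z = 0. Lengths are in mm, angles in rad, forces in N, time in s.
With the tool pointing down it reaches from about 325 to 875 mm from the base axis. Payload 4.4 kg.
Tool frame: the origin (TCP) lies on the centre line of the jaws, within the pads' length; the fingertips stand ahead of it and the grasp point (between the pads) lies 6 mm ahead of it (ctrl.tcp_to_tips is the z of the fingertips in the tool frame, in mm); z points along the fingers, y is the line along which they close (so a half turn about z gives the same grasp; the last joint's range is limited). The gripper opens to 85 mm and grips with 20 to 120 N. Pads are 22 mm wide; open, the fingers measure 114 mm over their backs; the gripper's body (76 mm by 85 mm) begins 54 mm behind the grasp point. The pads swing forward as they close: fully open they stand 13 mm farther back than shut.
Start: joints at [-1.454, 0.207, 1.542, -0, 1.393, -0.15], TCP at [151.584, -554.662, 219.582] pointing down, gripper open.
Joint ranges: [-2.73, 2.73], [-0.86, 2.22], [0.23, 2.46], [-1.11, 4.25], [0.08, 2.63], [-2.82, 2.82]. Speed limits (rad/s): [2.79, 2.79, 3.14, 3.14, 3.14, 3.14].

### API

Orientations are given as a 3x3 rotation matrix whose columns are the frame's x, y, z axes.
In Python, from plant import ctrl, sensors, optics gives the robot as it stands. Calls block until the motion is done:
- ctrl.move_ptp(position, orientation): joint-space move of the TCP to a pose.
- ctrl.move_l(position, rot=None, vel=150, threshold=None): straight line of the TCP; rot=None keeps the orientation; vel is the mean speed in mm/s. With threshold (N) it stops when the force on the tool has changed by that much, and returns True; else False.
- ctrl.set_joints(angles): joint-space move.
- ctrl.gripper_to(opening, force=None): finger opening in mm; force is the grip in N (None keeps the last); returns when the fingers have stopped.
- ctrl.hold(seconds).
- ctrl.solve_ik(position, orientation): joint angles nearest the present ones, or None.
- sensors.read_state(): the state.
- optics.grab_frame(name): name is "side" or "top"; returns (picture, depth): 400x640x3 uint8, red, green, blue; 400x640 float32, mm along the optical axis (not along the pixel's ray), 0 where there is no reading.
- optics.camera_params(name): a dict with "mtx" (3x3 intrinsics, pixels), "R" (3x3) and "t" (3): a world point X has camera coordinates R X + t. Camera axes: x right, y down, z forward; pixel columns grow to the right and rows downward; lengths in mm; the calibration is good to about 2 mm. A picture is of the moment at which its call begins. camera_params takes no time and is no camera call.
A pose or a line that the arm cannot do raises ctrl.MotionError and nothing moves.
- ctrl.finish_job(): hands the job in; it is judged then, once.
The state is a dict: "t": time; "q": joint angles; "qvel": joint speeds; "tau": joint torques, N m; "eef_pos": TCP position; "eef_rot": TCP orientation; "force": force on the tool from outside, world axes, zero at the start; "wrist_torque": the same for the moment, N m; "grip_width": finger opening in mm; "grasp_force": force on a finger pad.
Only numpy, scipy, OpenCV 4.12 (cv2) and the standard library are available. Lean on these libraries where they do the work, as an engineer would, in place of code of your own. Each camera call takes 0.05 s, during which the arm holds its last target. There are 200 camera calls.

## Working session

There is one attempt and no reset: what is moved stays moved. The work goes in short steps, each a Python script; the robot and the scene stay as the last script left them, time stands still between calls to the robot, and variables do not carry over. Pictures are saved under pics/ and viewed, at most 14 in all, crops included, and the job is handed in when it is done.

```bash
mkdir -p pics; ls
python3 - <<'E'
from plant import ctrl,sensors,optics
import cv2,numpy as np
for n in("top","side"):
    p,d=optics.grab_frame(n); cv2.imwrite(f"pics/{n}0.png",p[:,:,::-1]); np.save(f"pics/{n}0.npy",d)
    c=optics.camera_params(n); print(n,c["mtx"].round(1).tolist(),(-c["R"].T@c["t"]).round(0),c["R"].round(2).tolist(),(d>0).mean())
print(ctrl.tcp_to_tips,sensors.read_state()["t"],sensors.read_state()["eef_rot"])
E
```

```text
pics
top [[427.9, 0.0, 322.6], [0.0, 427.9, 199.6], [0.0, 0.0, 1.0]] [ 420.  -90. 1306.] [[0.01, -1.0, -0.0], [-0.99, -0.01, -0.12], [0.12, 0.0, -0.99]] 0.99596484375
side [[448.2, 0.0, 315.3], [0.0, 448.2, 197.1], [0.0, 0.0, 1.0]] [ 115. 1025.  880.] [[-0.94, -0.35, -0.02], [-0.18, 0.54, -0.82], [0.3, -0.77, -0.57]] 0.9960390625
25.0 0.1 [[ 9.64611000e-01  2.63677002e-01 -2.40065880e-04]
 [ 2.63676929e-01 -9.64608866e-01  2.05226588e-03]
 [ 3.09565638e-04 -2.04293808e-03 -9.99997865e-01]]
```

View pics/top0.png

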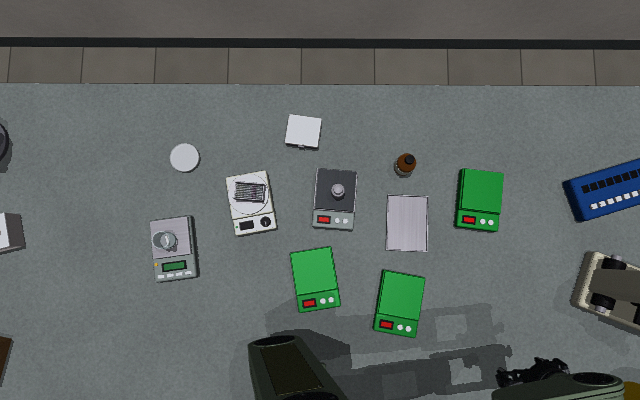

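View pics/side0.png

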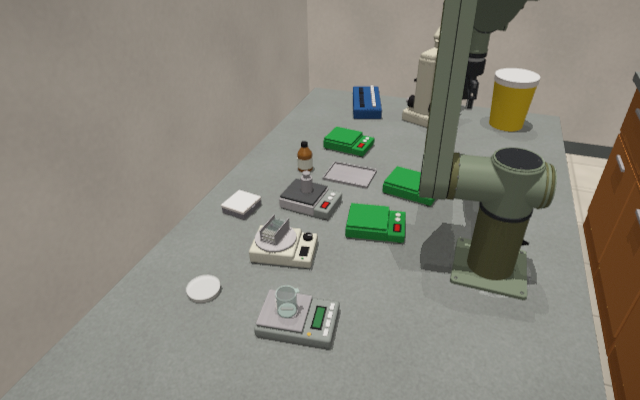

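Top view: there are four warmer-shaped things. The grey/dark one at (335,198) carries the weight and is the real warmer. The green ones at (315,279), (400,303) and (480,200) are look-alikes. The balance with the beaker is at (173,248), the stirrer with the rack at (250,203) and the tray at (407,223). An enlarged crop should confirm this.

```bash
cat > h.py <<'E'
import cv2,numpy as np
from plant import ctrl,sensors,optics
def ray(n,uv,z):
    """pixels -> world xy on plane z"""
    c=optics.camera_params(n);R,t=np.array(c["R"]),np.array(c["t"]).ravel();o=-R.T@t
    uv=np.atleast_2d(uv).astype(float)
    d=(np.c_[uv,np.ones(len(uv))]@np.linalg.inv(c["mtx"]).T)@R
    return (o+d*((z-o[2])/d[:,2])[:,None])
def cloud(n,dep):
    c=optics.camera_params(n);R,t=np.array(c["R"]),np.array(c["t"]).ravel()
    v,u=np.mgrid[:400,:640];p=np.stack([u,v,np.ones_like(u)],-1)@np.linalg.inv(c["mtx"]).T*dep[...,None]
    return (p-t)@R
E
python3 - <<'E'
from h import *
p=cv2.imread("pics/top0.png");d=np.load("pics/top0.npy");W=cloud("top",d);np.save("pics/W.npy",W)
cv2.imwrite("pics/crop.png",cv2.resize(p[145:295,140:440],None,fx=2.66,fy=2.66,interpolation=cv2.INTER_CUBIC))
for n,(u,v) in dict(bal=(185,235),stir=(240,182),warm=(322,180),tray=(407,223),rack=(250,192),weight=(338,190),bench=(220,260)).items(): print(n,W[v,u].round(0),p[v,u][::-1])
E
```

```text
bal [465. 318.  45.] [163 161 169]
stir [615. 150. 100.] [80 80 84]
warm [631. -84.  48.] [67 70 72]
tray [ 508. -344.   -1.] [165 164 174]
rack [588. 123.  87.] [143 147 152]
weight [ 591. -129.  119.] [171 169 178]
bench [392. 225.  -4.] [105 108 113]
```

View pics/crop.png

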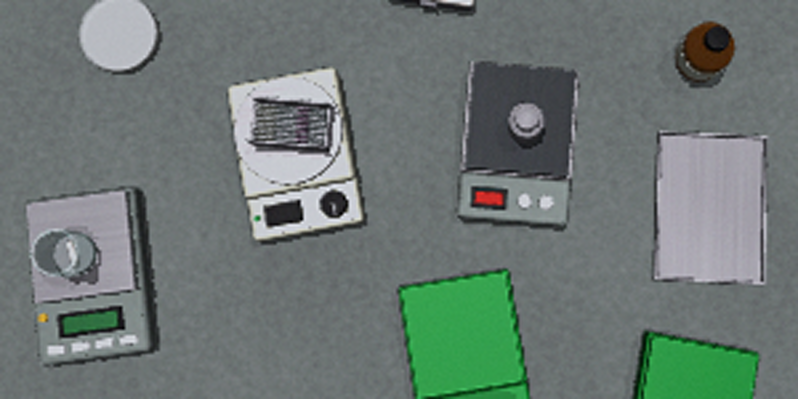

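The crop shows the balance pan at top-left, the round stirrer plate at about (288,131) and the dark warmer plate at about (522,118). The dark plate and red display confirm the real warmer. Next I'll measure everything.

Run:
```python
from h import *
p=cv2.imread("pics/top0.png");W=np.load("pics/W.npy");W[...,2]+=3
v,u=np.mgrid[:400,:640]
def roi(a,b,c,d): return (u>=a)&(u<=b)&(v>=c)&(v<=d)
def rect(n,m,z,hull=True):
    m=cv2.morphologyEx(m.astype(np.uint8),cv2.MORPH_OPEN,np.ones((2,2)))
    k,l,s,_=cv2.connectedComponentsWithStats(m);m=l==1+np.argmax(s[1:,4])
    P=ray("top",np.c_[u[m],v[m]],z)[:,:2].astype(np.float32)
    r=cv2.minAreaRect(P);print(n,m.sum(),np.round(r[0],1),np.round(r[1],1),round(r[2],1));return m
B,G,R=[p[...,i].astype(int) for i in range(3)]
rect("pan",roi(140,200,205,290)&(abs(W[...,2]-46)<7)&(B-G>=5)&(G>120),46)
rect("balhousing",roi(140,205,205,290)&(W[...,2]>20)&(W[...,2]<60),42)
rect("stirhousing",roi(215,285,160,245)&(W[...,2]>20)&(W[...,2]<64),45)
rect("stirupper",roi(215,285,160,245)&(W[...,2]>50)&(W[...,2]<140),55)
rect("warmplate",roi(305,365,160,235)&(abs(W[...,2]-52)<8)&(G<90),52)
rect("warmhousing",roi(305,365,160,240)&(W[...,2]>20)&(W[...,2]<62),45)
rect("tray",roi(380,435,185,260)&(B-G>=5)&(G>120),3)
m=rect("rack",roi(225,280,165,220)&(W[...,2]>75),98)
rect("rack85",roi(225,280,165,220)&(W[...,2]>85),98)
m=rect("beaker",roi(140,200,215,270)&(W[...,2]>90),108)
rect("wtknob",roi(315,360,170,215)&(W[...,2]>110),122)
rect("wtbody",roi(315,360,170,215)&(W[...,2]>90),102)
g=cv2.cvtColor(cv2.resize(p[160:245,215:285],None,fx=6,fy=6,interpolation=cv2.INTER_CUBIC),cv2.COLOR_BGR2GRAY)
c=cv2.HoughCircles(g,cv2.HOUGH_GRADIENT,1.5,60,param1=80,param2=20,minRadius=105,maxRadius=135)
print(c); 
if c is not None:
  for a in c[0][:3]: print(ray("top",(a[:2]+.5)/6-.5+[215,160],58)[0])
s=cv2.imread("pics/side0.png")
t=np.hstack([cv2.resize(s[205:265,240:320],(400,300),interpolation=3),cv2.resize(s[280:340,255:335],(400,300),interpolation=3)])
t=np.vstack([t,np.hstack([cv2.resize(p[170:215,220:280],(400,300),interpolation=3),cv2.resize(p[218:263,140:200],(400,300),interpolation=3)])])
cv2.imwrite("pics/c2.png",t)
```

```text
pan 938 [455.8 359.9] [109.6 109.5] 8.3
balhousing 2310 [424.3 349.2] [182.6 126.8] 8.3
stirhousing 1927 [560.1 125.1] [179.4 127.1] 11.0
stirupper 1329 [586.  131.5] [119.2 119.1] 4.2
warmplate 1365 [ 597.9 -125.8] [115.3 123.1] 85.5
warmhousing 2300 [ 573.3 -123.6] [124.  176.7] 85.5
tray 2091 [ 504.  -343.8] [119.5 164.4] 87.9
rack 161 [593.8 121.5] [84.2 38.5] 85.5
rack85 18 [611.1 127.6] [ 2.9 22.9] 0.4
beaker 75 [447.9 374.4] [26.1 47.8] 85.8
wtknob 60 [ 590.5 -130.3] [22.6 19.6] 0.2
wtbody 141 [ 590.5 -129.6] [34.5 34.1] 0.2
[[[200.25 203.25 124.2 ]
  [218.25 306.75 127.5 ]
  [191.25 125.25 124.2 ]
  [158.25 299.25 120.9 ]
  [243.75 366.75 134.1 ]
  [291.75 309.75 111.  ]
  [251.25 123.75 132.45]
  [147.75 237.75 109.35]
  [203.25  63.75 109.35]
  [255.75 449.25 132.45]
  [144.75 371.25 130.8 ]
  [414.75 216.75 115.95]
  [317.25 447.75 124.05]
  [194.25 452.25 112.65]
  [356.25 381.75 119.25]]]
[587.79015515 134.10535876  58.        ]
[536.84055338 123.9106122   58.        ]
[626.53197573 139.6046477   58.        ]
```

View pics/c2.png

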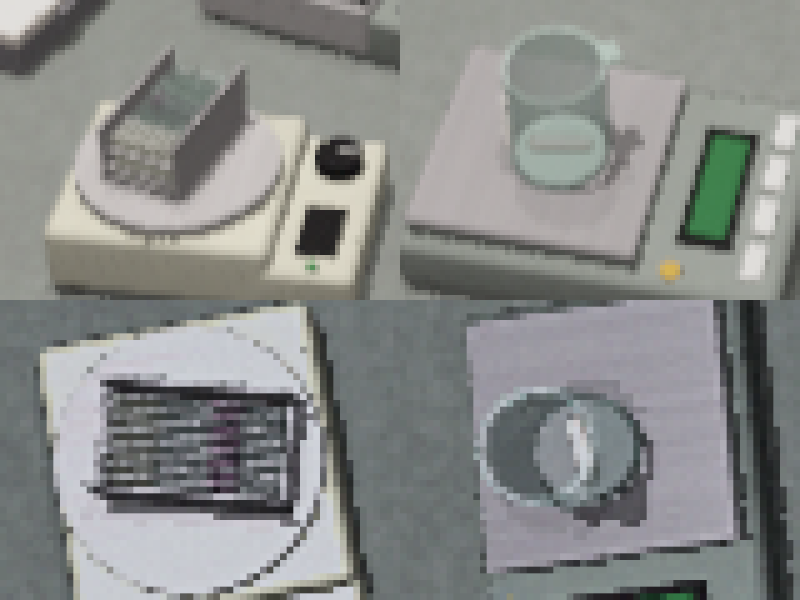

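The crop shows the rack's plates facing x, with the rack yawed about -4.5°. The beaker rim is at crop (530,447) and its spout points roughly toward -x: it shows at the right in the side view. I'll cross-check with rays from both views.

Run:
```python
from h import *
def T(x,y,x0,y0,s): return (x0+(x+.5)/s-.5, y0+(y+.5)/s-.5)
f=lambda n,nm,uv,z: print(nm,n,ray(n,uv,z)[0].round(1))
k=400/60
f("top","beaker rim",T(130,147,140,218,k),108)
f("top","beaker floor",T(190,155,140,218,k),49)
f("side","beaker rim",T(155,62,255,280,5),108)
f("side","beaker floor",T(162,151,255,280,5),49)
f("top","stir",T(189,159,220,170,k),58)
f("side","stir",T(179,165,240,205,5),58)
for a in [(105,83),(300,98),(295,205),(100,190)]: f("top","rack corners",T(*a,220,170,k),98)
for a in [(172,48),(104,120),(180,150),(247,70)]: f("side","rack",T(*a,240,205,5),98)
print([np.round(ctrl.solve_ik([x,y,120],np.array([[0,1,0],[1,0,0],[0,0,-1.]]).T),2) for x,y in [(594,122),(598,-126),(456,360),(500,-344)]])
```

```text
beaker rim top [449.5 369.8 108. ]
beaker floor top [447.6 365.9  49. ]
beaker rim side [450.6 367.3 108. ]
beaker floor side [449.9 368.7  49. ]
stir top [587.9 134.2  58. ]
stir side [584.3 141.5  58. ]
rack corners top [615.2 164.   98. ]
rack corners top [609.2  80.2  98. ]
rack corners top [563.   81.2  98. ]
rack corners top [568.9 164.7  98. ]
rack side [610.   88.7  98. ]
rack side [617.7 162.5  98. ]
rack side [566.3 172.6  98. ]
rack side [560.1  93.8  98. ]
[array([ 0.06,  0.37,  1.55, -0.  ,  1.22,  0.06]), array([-0.35,  0.38,  1.54, -0.  ,  1.22, -0.35]), array([ 0.52,  0.32,  1.62, -0.  ,  1.2 ,  0.52]), array([-0.75,  0.37,  1.55, -0.  ,  1.22, -0.75])]
```

```bash
cat >> h.py <<'E'
def rot(th):
    c,s=np.cos(th),np.sin(th); return np.array([[-s,c,0],[c,s,0],[0,0,-1.]])
def go(x,y,z,deg):
    best=None;q0=np.array(sensors.read_state()["q"])
    for a in (deg,deg+180):
        q=ctrl.solve_ik([x,y,z],rot(np.radians(a)))
        if q is not None and (best is None or abs(q-q0).max()<best[0]): best=(abs(q-q0).max(),a)
    ctrl.move_ptp([x,y,z],rot(np.radians(best[1])))
def st(l):
    s=sensors.read_state();print(l,"t",round(s["t"],1),"pos",np.round(s["eef_pos"],1),"w",round(s["grip_width"],1),"gf",np.round(s["grasp_force"],1),"F",np.round(s["force"],1),flush=True)
UP=230
def pick(x,y,plate,g,deg,force,width,opening=85):
    z=plate+g+6
    ctrl.gripper_to(opening); go(x,y,UP,deg); ctrl.move_l([x,y,z+45],vel=200)
    hit=ctrl.move_l([x,y,z],vel=60,threshold=8); st(f"down hit={hit}")
    assert not hit
    ctrl.gripper_to(width-6,force); st("grip")
    ctrl.move_l([x,y,z+25],vel=50); st("lifted")
    assert sensors.read_state()["grip_width"]>width-5
    ctrl.move_l([x,y,UP],vel=200)
def place(x,y,plate,g,deg,opening):
    z=plate+g+6
    go(x,y,UP,deg); ctrl.move_l([x,y,z+20],vel=150); ctrl.hold(.3)
    hit=ctrl.move_l([x,y,z-4],vel=20,threshold=4); st(f"set hit={hit}")
    ctrl.gripper_to(opening); ctrl.hold(.2); st("open")
    ctrl.move_l([x,y,z+60],vel=100); ctrl.move_l([x,y,UP],vel=250)
E
python3 - <<'E'
from h import *
pick(590.5,-130,52,28,0,50,38)
place(504,-344,3,28,0,70)
E
```

```text
down hit=False t 4.0 pos [ 590.9 -130.1   86.3] w 85.1 gf 0.0 F [0.5 0.  0.2]
grip t 4.6 pos [ 592.  -130.4   87.3] w 34.3 gf 49.5 F [2.3 0.2 4.2]
lifted t 5.2 pos [ 590.2 -129.9  110.9] w 33.9 gf 50.2 F [-0.1 -0.7 -4.6]
set hit=True t 9.4 pos [ 504.  -343.9   38.2] w 34.1 gf 52.3 F [ 1.2 -0.8  5.3]
open t 10.0 pos [ 501.9 -342.1   35.6] w 69.8 gf 0.0 F [ 0.5 -0.9  0.2]
```

```bash
sed -i 's/>width-5$/>width-7/;s/width-6,force/width-9,force/' h.py
python3 - <<'E'
from h import *
pick(589,124,58,25,-4.5,40,50)
place(598,-126,52,25,-4.5,75)
E
python3 - <<'E'
from h import *
p,d=optics.grab_frame("top");s,_=optics.grab_frame("side")
cv2.imwrite("pics/top1.png",p[:,:,::-1])
W=cloud("top",d);W[...,2]+=3;np.save("pics/W1.npy",W)
cv2.imwrite("pics/m1.png",np.vstack([np.hstack([cv2.resize(p[155:230,300:440],(560,300)),cv2.resize(p[165:240,215:275],(240,300))]),cv2.resize(s[150:240,240:400],(533,300)).copy() if 0 else np.hstack([cv2.resize(s[150:240,240:400],(533,300)),np.zeros((300,267,3),np.uint8)])])[:,:,::-1])
v,u=np.mgrid[:400,:640]
def rect(n,m,z):
    P=ray("top",np.c_[u[m],v[m]],z)[:,:2].astype(np.float32);r=cv2.minAreaRect(P);print(n,m.sum(),np.round(r[0],1),np.round(r[1],1),round(r[2],1))
rect("rack",(u>305)&(u<365)&(v>165)&(v<225)&(W[...,2]>70),92)
rect("wt",(u>385)&(u<430)&(v>195)&(v<252)&(W[...,2]>40),60)
st("")
E
```

```text
down hit=False t 15.0 pos [589.3 124.   89.2] w 85.2 gf 0.0 F [ 0.4 -0.4 -0.3]
grip t 15.5 pos [589.  124.   89.1] w 41.0 gf 0.0 F [ 0.3 -0.6 -1. ]
lifted t 16.2 pos [589.1 124.  114.2] w 40.7 gf 0.0 F [-0.2  0.1 -0.5]
rack 15 [ 611.1 -129.2] [174.4 121.8] 50.9
wt 146 [ 503.9 -327.9] [84.8 90.6] 52.1
 t 16.3 pos [588.6 124.  113.6] w 40.8 gf 0.0 F [ 0.1  0.5 -0.1]Traceback (most recent call last):
  File "<stdin>", line 2, in <module>
  File "h.py", line 31, in pick
    assert sensors.read_state()["grip_width"]>width-7
           ^^^^^^^^^^^^^^^^^^^^^^^^^^^^^^^^^^^^^^^^^^
AssertionError
```

View pics/m1.png

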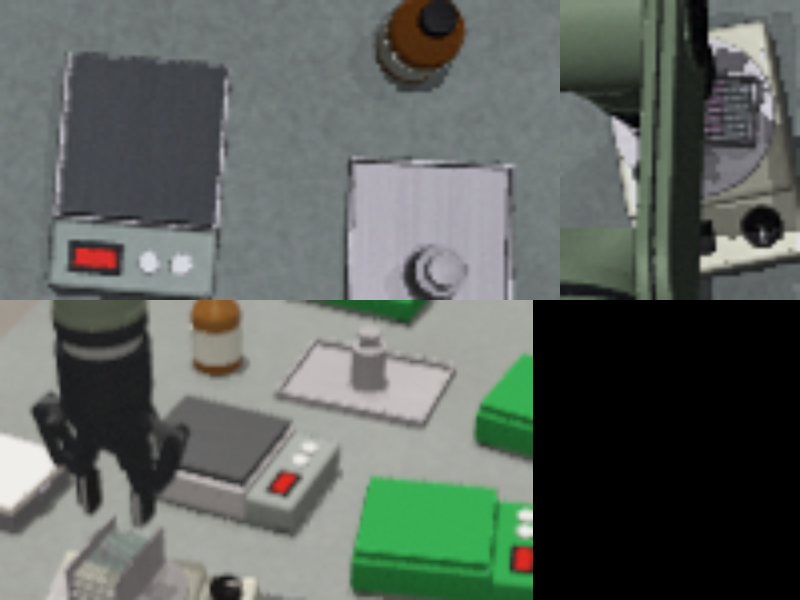

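The weight stands upright on the tray. The fingers closed to 41 mm at the rack with no force, so I'll look closer before moving.

Run:
```python
from h import *
s,d=optics.grab_frame("side");t,_=optics.grab_frame("top")
cv2.imwrite("pics/m2.png",np.hstack([cv2.resize(s[190:270,240:330],(450,400),interpolation=3),cv2.resize(t[165:235,225:285],(343,400),interpolation=3)])[:,:,::-1])
```

```text
(no output)
```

View pics/m2.png

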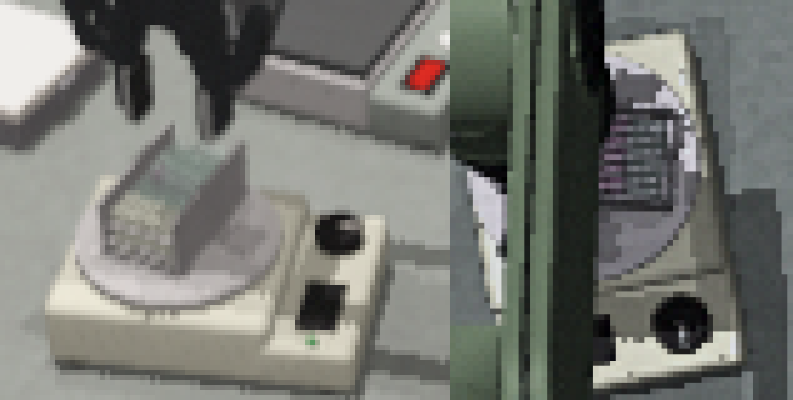

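Run:
```python
from h import *
c=optics.camera_params("side")
r,_=cv2.Rodrigues(np.array(c["R"]))
P=np.array([[588.6,124,113.6],[588.6+20,124,90],[588.6-20,124,90],[588.6+20,124,105],[588.6-20,124,105],[589,124,98],[588+25,166,98],[588-25,166,98],[588+25,82,98],[588-25,82,98],[588-25,82,58]])
q=cv2.projectPoints(P,r,np.array(c["t"]).astype(float),np.array(c["mtx"]),None)[0][:,0]
print(np.c_[P,((q-[240,190]+.5)*5)].round(0))
s=sensors.read_state();print(s["q"],s["eef_pos"],s["eef_rot"])
```

```text
[[589. 124. 114. 179. 144.]
 [609. 124.  90. 150. 170.]
 [569. 124.  90. 214. 184.]
 [609. 124. 105. 148. 149.]
 [569. 124. 105. 212. 163.]
 [589. 124.  98. 180. 166.]
 [613. 166.  98. 109. 201.]
 [563. 166.  98. 191. 220.]
 [613.  82.  98. 173. 116.]
 [563.  82.  98. 251. 133.]
 [563.  82.  58. 254. 187.]]
[6.37793502e-02 3.65590806e-01 1.57066898e+00 1.39329633e-05
 1.20632269e+00 1.42328781e-01] [588.60978428 123.97203057 113.49683468] [[ 7.84735747e-02  9.96915704e-01 -9.88641436e-04]
 [ 9.96916186e-01 -7.84736623e-02 -5.00962962e-05]
 [-1.27524099e-04 -9.81661414e-04 -9.99999510e-01]]
```

The side view puts the fingertips about 35 mm higher than the model says, which would also explain the weight's odd 34 mm reading. I'll measure the tips with the depth image.

Run:
```python
from h import *
ctrl.move_l([589,124,200],vel=150)
s,d=optics.grab_frame("side"); W=cloud("side",d); G=s.max(2)
x,y,z=W[...,0],W[...,1],W[...,2]
m=(abs(x-589)<70)&(abs(y-124)<60)&(z>115)&(d>0)
P=W[m];st("")
for lo in range(115,260,8):
    k=(P[:,2]>=lo)&(P[:,2]<lo+8)
    if k.sum(): print(lo,k.sum(),P[k].min(0).round(0),P[k].max(0).round(0))
cv2.imwrite("pics/m3.png",cv2.resize(s[120:260,210:350],(560,560),interpolation=3)[:,:,::-1])
```

```text
t 17.1 pos [587.9 123.9 198.3] w 40.6 gf 0.0 F [-0.7 -0.7  0.5]
203 2 [610. 127. 210.] [615. 129. 210.]
211 19 [559. 113. 212.] [613. 137. 219.]
219 39 [553. 113. 219.] [622. 139. 227.]
227 38 [553. 113. 227.] [622. 140. 235.]
235 44 [551. 110. 235.] [623. 138. 243.]
243 34 [553. 114. 243.] [621. 140. 251.]
251 41 [540. 111. 251.] [634. 143. 259.]
259 100 [533. 109. 259.] [642. 143. 267.]
```

View pics/m3.png

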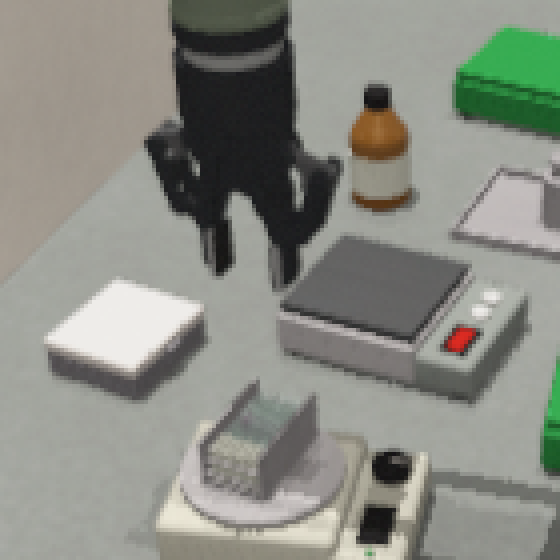

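Depth puts the tips at z≈211 with the TCP reported at 198.3. They should be at about 176, so the real fingers sit about 35 mm higher than the stated TCP. x and y agree. I'll correct z by -35 and retry the rack.

```bash
sed -i 's/z=plate+g+6$/z=plate+g+6-35/' h.py
python3 - <<'E'
from h import *
ctrl.gripper_to(85)
pick(589,124,58,25,-4.5,40,50)
place(598,-126,52,25,-4.5,75)
E
```

```text
down hit=False t 19.8 pos [589.4 124.   54.3] w 85.1 gf 0.0 F [-0.2  0.3  0.3]
grip t 20.2 pos [590.  124.   54.9] w 49.4 gf 44.4 F [1.4 0.2 2.2]
lifted t 20.9 pos [588.9 124.   79.1] w 49.1 gf 43.9 F [ 1.  -0.  -2.9]
set hit=True t 25.2 pos [ 597.9 -126.    48.9] w 49.2 gf 44.6 F [ 0.7 -0.6  4.8]
open t 25.8 pos [ 596.  -125.3   47.1] w 74.8 gf 0.0 F [-0.2 -0.1 -0. ]
```

Run:
```python
from h import *
pick(449.5,368,46,28,108,30,50,80)
place(587,135,58,28,108,75)
```

```text
down hit=False t 31.0 pos [449.8 368.2  45.2] w 79.8 gf 0.0 F [ 0.1 -0.5  0.1]
grip t 31.4 pos [450.  368.4  45.7] w 48.6 gf 31.5 F [0.2 0.8 2.4]
lifted t 32.1 pos [449.5 368.   70.2] w 48.5 gf 31.3 F [-0.2 -1.3 -0.8]
set hit=True t 36.4 pos [586.8 135.   57.7] w 48.9 gf 31.6 F [-0.1 -0.3  5.4]
open t 37.0 pos [585.4 134.8  56.3] w 74.8 gf 0.0 F [0.2 1.  0.8]
```

Run:
```python
from h import *
print(ray("top",(300+437/4,155+270/4),70)[0].round(1), ctrl.solve_ik([504,-344,4],rot(0)) is not None)
pick(504,-344,3,30,0,50,38,80)
place(456,360,46,30,8,65)
st("")
```

```text
[ 504.4 -336.8   70. ] True
down hit=False t 42.3 pos [ 504.3 -344.3    4.2] w 80.1 gf 0.0 F [-0.3 -0.   0.5]
grip t 42.8 pos [ 505.5 -344.7    5.1] w 36.9 gf 50.8 F [ 2.6 -0.9  4. ]
lifted t 43.4 pos [ 503.8 -343.9   29. ] w 36.6 gf 50.5 F [-0.2  0.5 -5.4]
set hit=True t 49.5 pos [455.8 359.9  48.1] w 37.0 gf 51.4 F [-0.  -0.8  5.9]
open t 50.1 pos [453.5 358.6  45.5] w 65.4 gf 0.0 F [-0.2  0.   0.2]
 t 51.5 pos [455.1 359.5 228.2] w 65.3 gf 0.0 F [-0.  -0.1 -1.1]
```

Run:
```python
from h import *
ctrl.set_joints([-1.454,.207,1.542,0,1.393,-.15])
p,d=optics.grab_frame("top");s,ds=optics.grab_frame("side")
W=cloud("top",d);W[...,2]+=3
v,u=np.mgrid[:400,:640]
def rect(n,m,z):
    P=ray("top",np.c_[u[m],v[m]],z)[:,:2].astype(np.float32);r=cv2.minAreaRect(P);print(n,m.sum(),np.round(r[0],1),np.round(r[1],1),round(r[2],1))
b=lambda a,e,c,f:(u>a)&(u<e)&(v>c)&(v<f)
rect("rack",b(305,365,165,225)&(W[...,2]>75),92)
rect("wt body",b(145,200,210,270)&(W[...,2]>83),96)
rect("knob",b(145,200,210,270)&(W[...,2]>104),116)
rect("beaker",b(220,280,165,220)&(W[...,2]>100),120)
cv2.imwrite("pics/f.png",np.vstack([cv2.resize(p[145:265,140:380],(600,300),interpolation=3),cv2.resize(s[170:350,220:370],(360,432),interpolation=3)[:300,:].copy() if 0 else cv2.copyMakeBorder(cv2.resize(s[170:350,220:370],(250,300),interpolation=3),0,0,0,350,0)])[:,:,::-1])
st("")
```

```text
rack 349 [ 584.1 -125.5] [136.5 148.7] 82.7
wt body 174 [467.6 328.8] [150.4 137.2] 19.9
knob 83 [466.8 321.9] [147.9 135. ] 19.9
beaker 124 [573.  126.6] [184.1  64.9] 49.7
 t 55.0 pos [ 152.5 -554.3  219.2] w 65.2 gf 0.0 F [0.5 0.4 0.6]
```

View pics/f.png

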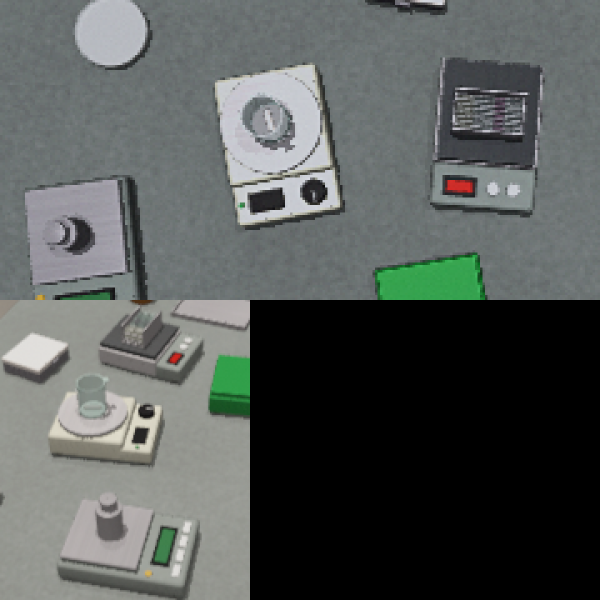

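All three stand upright on their plates. The depth outliers spoiled the numbers, so I'll redo the check with opened masks and pixel rays.

Run:
```python
from h import *
p,d=optics.grab_frame("top");W=cloud("top",cv2.medianBlur(d,5));W[...,2]+=3
v,u=np.mgrid[:400,:640]
def rect(n,m,z):
    k,l,s,_=cv2.connectedComponentsWithStats(cv2.morphologyEx(m.astype(np.uint8),cv2.MORPH_OPEN,np.ones((3,3))));
    m=l==1+np.argmax(s[1:,4]);P=ray("top",np.c_[u[m],v[m]],z)[:,:2].astype(np.float32);r=cv2.minAreaRect(P);print(n,m.sum(),np.round(r[0],1),np.round(r[1],1),round(r[2],1))
b=lambda a,e,c,f:(u>a)&(u<e)&(v>c)&(v<f)
rect("rack",b(305,365,165,225)&(W[...,2]>72),92)
rect("wt body",b(145,200,210,270)&(W[...,2]>83),96)
rect("knob",b(145,200,210,270)&(W[...,2]>104),116)
for n,c,z in [("knob",(58,236),116),("beaker floor",(271,121),61),("beaker rim",(265,117),120),("rack",(489,110),92),("stirplate",(271,118),58)]:
    print(n,ray("top",(140+c[0]/2.5,145+c[1]/2.5),z)[0].round(1))
cv2.imwrite("pics/g.png",np.hstack([cv2.resize(p[x:x+60,y:y+60],(260,260),interpolation=3) for x,y in((215,145),(165,218),(165,305))])[:,:,::-1])
```

```text
rack 430 [ 597.1 -121. ] [74.3 51.4] 85.3
wt body 154 [454.5 360.7] [33.7 39.9] 0.4
knob 61 [455.2 359. ] [19.4 22.5] 0.4
knob [450.  355.3 116. ]
beaker floor [587.6 132.3  61. ]
beaker rim [584.1 128.6 120. ]
rack [ 597.7 -123.    92. ]
stirplate [591.5 132.9  58. ]
```

View pics/g.png

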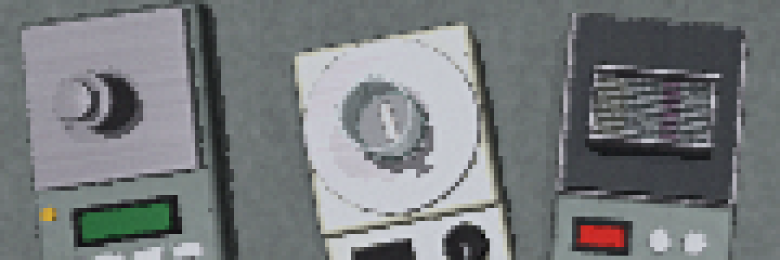

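Each item is within about 6 mm of its plate centre, and the bystanders are in place. Handing in.

```bash
python3 -c "
from plant import ctrl
print(ctrl.finish_job())"
```

```text
the job is handed in; nothing more can be done
None
```

I handed the job in at about 55 s: by the last pictures, the beaker is on the stirrer, the weight on the balance and the rack on the warmer, all upright and within about 6 mm of centre (15 mm allowed), but no verdict came back.

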